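# Show a phone case lit on the stall's lamp stand

## Task

A customer at the phone-case stall wants to see the sample case under the spot lamp: take the case on its hanger out of the slotted rack, hook the hanger onto the open end of the lamp stand's rail and slide it along under the anti-lift rod until it hangs, let go, centred between the two dark bands in front of the lamp. Then turn the stand's sprung lamp dial clockwise past its first two clicks to the third, full brightness, and finish still holding the dial there against its spring (the program ends while holding; let go and the lamp goes out). Leave the other goods standing where they are.

Things in the scene. Friction and masses are not known exactly. Their poses are not given: they have to be found in the camera images.
- hanger: the sample: grey phone case (74 mm wide along y, 11 thick along x, 150 tall) under a white moulded hanger, one rigid piece, about 0.16 kg, 262 mm tall, the only thing in the rack with a hanger on top. Origin at the centre of the case's underside, z up, +x the camera and hook-nose side, away from the robot. Starts upright in any of the rack's three places, yawed with the rack
- hanger_tab (a point): the point to grip: on the hanger's spine (10 mm thick along x: x -20 to -10 mm; 26 mm wide along y; up to z 262 mm), which sticks up 42 mm above the hook. At (-15, 0, 246) mm in the hanger's frame. Axes as the hanger's
- hook_seat (a point): underside of the hook's cross-piece, which rests on the rail; (0, 0, 212) mm in the hanger's frame. Cross-piece z 212 to 220 mm, spine to x +18 mm; the nose (x 10 to 18 mm) hangs from it down to z 194. So the slot is 20 mm wide in x. The hanger's foot below has its top at z 166: the mouth between nose and foot is 28 mm high, entered by the rail from +x; then lower the hook
- rack: low dark slotted rack, fixed: base 70 x 290 x 8 mm, two wire fences along its y, 62 mm high, with a 15 mm slot between; three places at y -90, 0, +90 mm. Things stand on the base's top (z 8 mm) and come out straight up, 55 mm. Neighbours are up to 166 mm high above the table. Origin at the centre of its underside, z up
- stand: lamp display stand, fixed: round steel rail, 12 mm diameter, along y over x = 0, axis at z 236 mm, between posts at y -130 and +200 (tops z 246). An 8 mm anti-lift rod above it (axis x +14, z 260 mm) from y -130 to +89 lets a hooked hanger slide with 6 mm to spare but not be hooked on or lifted off there. Dark base plate 18 mm thick. Origin on the table below the rail, z up, x away from the robot
- rail_mark (a point): top of the rail midway between the two dark bands (6 mm wide, 52 mm apart), at y -30 mm of the stand, 242 mm above the table, in front of the black spot lamp (120 mm high, on the +x side): the hook's seat belongs here. Axes as the stand's
- rail_open_end (a point): top of the rail in the middle of its open end, y +130 mm of the stand, 160 mm along +y from the mark, z 242 mm. The hanger is hooked on here, nose to the stand's +x side (case's camera side towards the lamp). Axes as the stand's
- dial_grip (a point): on the dial's axis at mid-height of its bar, 86 mm above the table, at (-55, -242) mm of the stand, on the grey power pack (170 x 130 x 60 mm). Round skirt 60 mm across, top at z 70; bar on it 58 mm long, 12 thick, z 70 to 99. The axes turn with the dial: the bar lies along x (white line at its -x end), at rest along the stand's x
- dial (a joint): dial angle in rad about the vertical, 0 at rest, growing clockwise seen from above; clicks at 0.40, 0.80 and 1.20 (third, full brightness), stop at 1.30. The spring always returns it to 0 when let go: 0.09 N m at rest, 0.16 at the third click; the clicks add or take 0.045
- wallet_tall: a closed black book-style phone wallet standing in another place of the rack, 158 mm tall, 80 mm wide, 11 mm thick, no hanger on it; origin at the centre of its underside; leave it where it is
- wallet_short: the same kind of phone wallet in grey cloth, 138 mm tall, 72 mm wide, 11 mm thick, in the remaining place of the rack; origin at the centre of its underside; leave it
- car_mount: black car phone mount standing on a round suction foot (72 mm across), about 140 mm tall, loose on the table; origin at the centre of its foot; leave it
- charger_box: brown charger carton 75 x 110 x 42 mm, loose; origin at the centre of its underside; leave it
- calculator: black desk calculator 155 x 110 x 22 mm, loose; origin at the centre of its underside; leave it
- power_bank: flat aluminium power bank 145 x 70 x 15 mm, loose; origin at the centre of its underside; leave it
- tape_roll: roll of clear brown tape lying flat, 90 mm across, 24 mm high, loose; origin at the centre of its underside; leave it

How it is judged:
On the way, in this order (a step that is already met when the one before it is completed fails the run):
1. the hanger is hooked over the rail at its open end, the nose down past the rail (z of hook_seat in the frame of rail_mark between -0.005 and 0.01 m and x of hook_seat in the frame of rail_mark between -0.012 and 0.012 m and y of hook_seat in the frame of rail_mark above 0.08 m), for 0.1 s.
2. the hanger has been slid to the mark and let go there (z of hook_seat in the frame of rail_mark between -0.005 and 0.006 m and x of hook_seat in the frame of rail_mark between -0.012 and 0.012 m and contact force between hanger and stand above 0.3 N and y of hook_seat in the frame of rail_mark between -0.01 and 0.01 m and contact force between the arm and hanger below 0.1 N), for 0.2 s.
3. the dial is turned to its third click and held there (value of joint dial above 1.1 rad), for 0.4 s.
At the end, for the whole second after the job is handed in: The robot's fingers hold the dial at its third click (joint above 1.10 rad) against the spring, while the hanger hangs by its hook on the rail, within 10 mm of the middle between the bands, upright within 0.15 rad, still, and not touched by the robot (all of step 2 and value of joint dial above 1.1 rad and contact force between the fingers and dial above 0.5 N and angle between hanger's own z axis and vertical below 0.15 rad and linear speed of hanger below 0.05 m/s); the arm keeps its last pose, push and grip.
It fails at once if another of the goods is knocked more than 30 mm from its place (distance of any of wallet_tall, wallet_short, car_mount, charger_box, calculator, power_bank, tape_roll from where it was at the start of the episode above 0.03 m).
It also fails if it takes over 53 s, if anything falls off the work surface, if the arm or the gripper's body presses on something with over 40 N, if the wrist force passes 120 N, or if a joint passes its speed limit or range.

## Robot

A 7-joint arm with a two-finger parallel gripper is mounted at the origin on the work surface. World frame = base frame: x ahead of the robot, y to its left, z up, the work surface at z = 0. Lengths are in m, angles in rad, forces in N, time in s.
With the tool pointing down it reaches from about 0.425 to 0.925 m from the base axis. Payload 6.8 kg.
Tool frame: the origin (TCP) lies on the centre line of the jaws, within the pads' length; the fingertips stand 14 mm ahead of it and the grasp point (between the pads) lies 5 mm behind it (r.tips_ahead is the distance from the TCP to the fingertips, in m); z points along the fingers, y is the line along which they close (so a half turn about z gives the same grasp; the last joint's range is limited). The gripper opens to 85 mm and grips with 20 to 120 N. Pads are 22 mm wide; open, the fingers measure 114 mm over their backs; the gripper's body (76 mm by 85 mm) begins 54 mm behind the grasp point. The pads swing forward as they close: fully open they stand 13 mm farther back than shut.
Start: joints at [1.207, 0.477, 0.022, 1.555, -0.011, 1.109, -0.083], TCP at [0.171, -0.653, 0.245] pointing down, gripper open.
Joint ranges: [-2.96, 2.96], [-0.34, 2.1], [-1.41, 1.46], [0.24, 2.44], [-1.37, 4.51], [0.17, 1.92], [-2.96, 2.96]. Speed limits (rad/s): [2.39, 2.39, 3.14, 3.14, 3.14, 3.14, 3.14].

## Interface

Orientations are given as a rotation vector (axis times angle).
In Python, from bench import r, eyes gives the robot as it stands.
- The arm moves only by the tool step_arm, never from a script. Its argument "rows" is a list of rows, each a list of 6 numbers: the shift along the world's x, y, z in units of 60 cm (1.0 is 60 cm), then the turn, a rotation vector about the world's x, y, z in units of pi rad (1.0 is pi rad). In form: [[x, y, z, rx, ry, rz], ...]. A call has 1 to 5 rows; each row is the pose to reach, as a shift and turn from the pose commanded when the call began, turning the shorter way round; what a row does not reach only later rows make up. A row lasts 1/12 s, in which the tool goes at most 41.7 mm and 7.16 degrees, less where a joint would pass 70% of its speed; a pose out of reach is approached as far as the arm can. A call with a number of a shift or a turn outside -1 to 1 is refused whole. A call with a gripper value outside its range is refused whole. "jaw" is the closure, from 0 (fully open) to 1 (shut), set as the call begins (left out, the last holds). The fingers move at their own pace and stop on an object; "squeeze" is the grip in N (left out, the last holds). Time passes only in rows, so rows that repeat a pose let the fingers close. It gives the time, the measured TCP pose, the force, the opening and the grip force at its end, in the units of the state.
- r.get_obs(): the state, without advancing time (a new reading comes with each control period).
- eyes.grab_frame(name): name is "scene" or "top" or "wrist"; returns the picture (384x512x3 uint8, red, green, blue); there is no depth.
- eyes.camera_info(name): a dict with "mtx" (3x3 intrinsics, pixels), "k1" (the pictures are not rectified: a ray, as slopes to the right and down, at radius r is drawn at 1 + k1 r^2 times it, then the intrinsics apply), "extrinsics" (4x4, takes a point from camera to world coordinates); the wrist camera has in their place "tool_from_camera" (4x4, takes a point from camera to tool coordinates, whose origin is the TCP and whose axes are the flange's). Camera axes: x right, y down, z forward; pixel columns grow to the right and rows downward; lengths in m; the calibration is good to about 2 mm. A picture is of the moment at which its call begins: read the wrist's pose just before it. camera_info takes no time and is no camera call.
- r.hand_in(): hands the job in; it is judged then, once.
The state is a dict: "clock": time; "joints": joint angles; "qvel": joint speeds; "tau": joint torques, N m; "tcp_pos": TCP position; "orientation": TCP orientation; "contact_force": force on the tool from outside, world axes, zero at the start; "moment": the same for the moment, N m; "grip_width": finger opening in m; "gripper_force": force on a finger pad.
Only numpy, scipy, OpenCV 4.12 (cv2) and the standard library are available. Lean on these libraries where they do the work, as an engineer would, in place of code of your own. Each camera call takes 0.05 s, during which the arm holds its last target. There are 200 camera calls.

## Working session

There is one attempt and no reset: what is moved stays moved. The work goes in short steps, Python scripts to look and compute and a tool call to move; the robot and the scene stay as the last step left them, time stands still between calls to the robot, and variables do not carry over. Pictures are saved under pics/ and viewed, at most 11 in all, crops included, and the job is handed in when it is done.

Besides the shell and the picture viewer there is one more tool, called as name([rows], argument=value, ...), one row to a line, values as JSON. step_arm: Moves the arm, as the interface text tells. Shifts and turns lie within -1 to 1; 1 stands for 60 cm of shift or pi rad of turn. Its arguments: {"type":"object","properties":{"rows":{"type":"array"},"jaw":{"type":"number"},"squeeze":{"type":"number"}},"required":["rows"]}

```bash
mkdir -p pics; ls; cat > h.py <<'E'
import numpy as np,cv2
from scipy.spatial.transform import Rotation as R
from bench import r,eyes
def snap(n,f):
    o=r.get_obs(); im=eyes.grab_frame(n); cv2.imwrite(f'pics/{f}.png',im[:,:,::-1]); return o,im
def cam(n,o=None):
    c=eyes.camera_info(n); K=np.array(c['mtx']); k=c['k1']
    if n=='wrist':
        T=np.eye(4);T[:3,:3]=R.from_rotvec(o['orientation']).as_matrix();T[:3,3]=o['tcp_pos']
        E=T@np.array(c['tool_from_camera'])
    else: E=np.array(c['extrinsics'])
    return K,k,E
def ray(C,uv):
    K,k,E=C
    p=cv2.undistortPoints(np.array([[uv]],float),K,np.array([k,0,0,0,0.]))[0,0]
    d=E[:3,:3]@np.array([p[0],p[1],1]); return E[:3,3],d/np.linalg.norm(d)
def atz(C,uv,z):
    o,d=ray(C,uv); return o+d*(z-o[2])/d[2]
def tri(*cs):
    A=np.zeros((3,3));b=np.zeros(3)
    for C,uv in cs:
        o,d=ray(C,uv);P=np.eye(3)-np.outer(d,d);A+=P;b+=P@o
    x=np.linalg.solve(A,b); return x,[float(np.linalg.norm((np.eye(3)-np.outer(ray(C,uv)[1],ray(C,uv)[1]))@(x-C[2][:3,3]))) for C,uv in cs]
def proj(C,X):
    K,k,E=C; X=np.atleast_2d(X); p=(X-E[:3,3])@E[:3,:3]; s=p[:,:2]/p[:,2:]
    s=s*(1+k*(s**2).sum(1,keepdims=True)); return s@K[:2,:2].T+K[:2,2]
E
python3 - <<'E'
from h import *
np.set_printoptions(precision=3,suppress=True)
for n in('scene','top'):
    snap(n,n+'0'); K,k,Ex=cam(n); print(n,K[0],k,Ex)
print(eyes.camera_info('wrist')); print(r.get_obs())
E
```

```text
pics
scene [446.569   0.    253.661] -0.050674808217945684 [[ 0.344  0.754 -0.56   1.268]
 [ 0.939 -0.28   0.2   -0.299]
 [-0.006 -0.594 -0.804  1.288]
 [ 0.     0.     0.     1.   ]]
top [425.023   0.    261.611] -0.024198524745045042 [[ 0.011 -0.983  0.181  0.209]
 [-1.    -0.014 -0.013 -0.007]
 [ 0.015 -0.181 -0.983  1.616]
 [ 0.     0.     0.     1.   ]]
{'mtx': array([[296.751,   0.   , 255.841],
       [  0.   , 296.751, 196.5  ],
       [  0.   ,   0.   ,   1.   ]]), 'k1': -0.013249326072450184, 'tool_from_camera': array([[-0.   , -0.948, -0.318,  0.082],
       [ 1.   , -0.   , -0.   ,  0.   ],
       [-0.   , -0.318,  0.948, -0.129],
       [ 0.   ,  0.   ,  0.   ,  1.   ]])}
{'clock': 0.1, 'joints': array([ 1.207,  0.478,  0.022,  1.556, -0.012,  1.109, -0.083]), 'qvel': array([ 0.   , -0.004, -0.   , -0.001, -0.   , -0.   , -0.   ]), 'tau': array([  0.005, -59.775,   1.613, -28.195,   0.013,   0.005,   0.   ]), 'tcp_pos': array([ 0.171, -0.653,  0.244]), 'orientation': array([-3.114, -0.401,  0.   ]), 'contact_force': array([-0.995,  0.876, -0.538]), 'moment': array([ 0.048, -0.033, -0.019]), 'gripper_force': 0.0, 'grip_width': 0.08550316690516663}
```

View pics/top0.png

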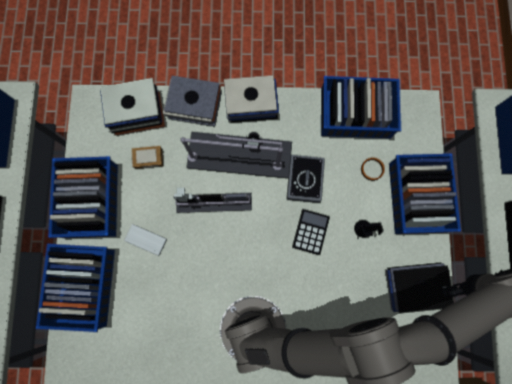

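View pics/scene0.png

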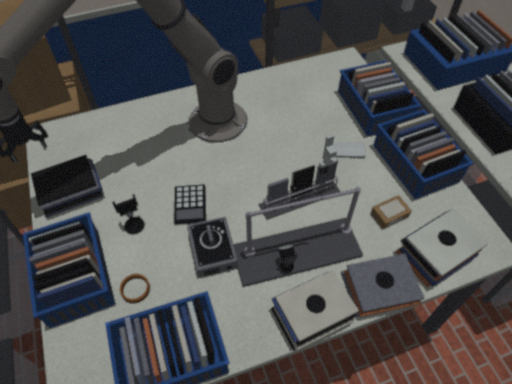

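The top view shows the rack around (213,202) with the white hanger at its left (+y) end. The stand is at (240,152), the dial at (306,180), the calculator at (312,232), and the car mount at (368,228). The scene view shows the hanger near (328,150) and the rail from (250,213) to (354,193). Next I'll zoom in on both.

```bash
python3 - <<'E'
from h import *
a=cv2.imread('pics/top0.png')[122:222,165:330]; b=cv2.imread('pics/scene0.png')[130:285,180:370]
a=cv2.resize(a,(660,400),interpolation=cv2.INTER_CUBIC); cv2.imwrite('pics/c1.png',a)
b=cv2.resize(b,None,fx=3.8,fy=3.8,interpolation=cv2.INTER_CUBIC); cv2.imwrite('pics/c2.png',b); print(b.shape)
E
```

```text
(589, 722, 3)
```

View pics/c1.png

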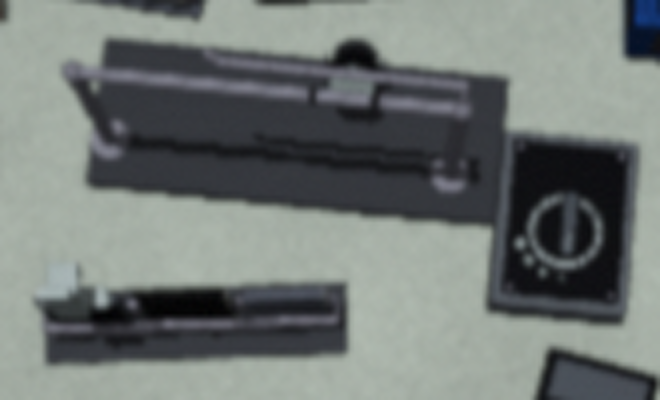

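View pics/c2.png

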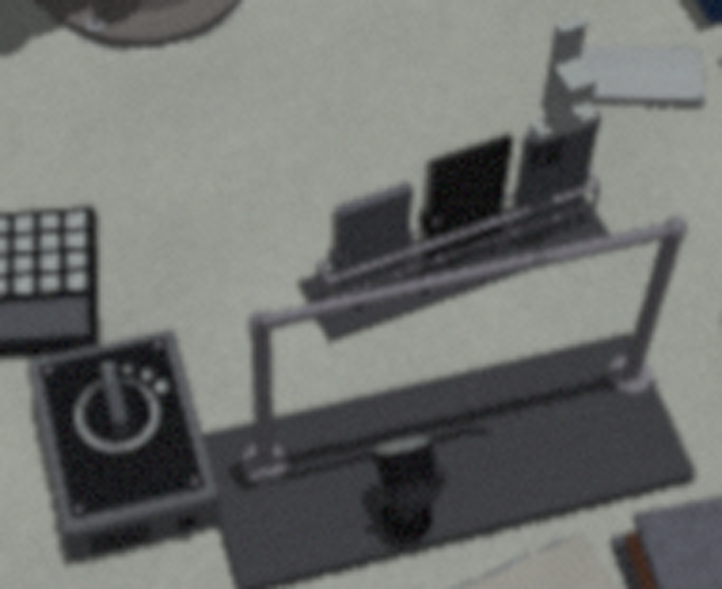

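The crops give these positions:
- **Rail post tops:** top view (183,139) and (280,149), scene view (357.6,189.5) and (248.4,214).
- **Dial bar:** top view (307.5,178), scene view (210,233).
- **Hanger spine top:** top view about (180,189), scene view (330,137).

```bash
python3 - <<'E'
from h import *
from scipy.optimize import least_squares
np.set_printoptions(precision=4,suppress=True)
T,S=cam('top'),cam('scene')
t=lambda u,v:(165+u/4,122+v/4); s=lambda u,v:(180+u/3.8,130+v/3.8)
for n,a,b in [('postL',t(72,68),s(675,226)),('postR',t(462,107),s(261,320)),('dial',t(569,222),s(116,392)),('spine',t(64,272),s(569,28))]:
    print(n,*tri((T,a),(S,b)))
print('rack corners',[atz(T,t(*p),.008)[:2] for p in((46,362),(346,352),(345,284))])
pts=np.array([(0,200,.0),(0,-130,0),(-55,-242,0)])/1e3; zs=[.246,.246,.099]
def W(p,q,z):
    c,s_=np.cos(p[2]),np.sin(p[2]); return [p[0]+c*q[0]-s_*q[1],p[1]+s_*q[0]+c*q[1],z]
def f(p):
    e=[]
    for q,z,a,b in zip(pts,zs,(t(72,66),t(462,107),t(569,225)),(s(675,226),s(261,319),s(116,392))):
        e+=list(proj(T,W(p,q,z))[0]-a)+list(proj(S,W(p,q,z))[0]-b)
    return np.array(e)
o=least_squares(f,[.6,0,0]); print('stand',o.x,o.fun)
print(R.from_rotvec(r.get_obs()['orientation']).as_matrix())
E
```

```text
postL [0.6448 0.2438 0.2395] [0.0019126367189197667, 0.0019126367189196772]
postR [ 0.6155 -0.0841  0.2403] [0.0024131636345141733, 0.0024131636345141273]
dial [ 0.5504 -0.1899  0.0961] [0.003550441375160212, 0.0035504413751601747]
spine [0.4624 0.2356 0.2808] [0.0024540313545549585, 0.0024540313545550686]
rack corners [array([0.4256, 0.2954]), array([0.4391, 0.0101]), array([0.5051, 0.0121])]
stand [ 0.6279  0.0449 -0.0954] [-0.8805 -0.9315  0.1392 -0.6848 -0.4793 -0.6956 -1.0161 -0.7623 -0.6156
 -1.0812 -1.5202 -0.4244]
[[ 0.9675  0.253  -0.0005]
 [ 0.253  -0.9675  0.0015]
 [-0.0001 -0.0016 -1.    ]]
```

step_arm([
  [0.08, 0.05, 0.1, 0, 0, -0.03],
  [0.24, 0.17, 0.15, 0, 0, -0.066],
  [0.24, 0.17, 0.15, 0, 0, -0.066],
  [0.24, 0.17, 0.15, 0, 0, -0.066],
  [0.24, 0.17, 0.15, 0, 0, -0.066],
], jaw=0)

```text
clock: 0.52
tcp_pos: [0.3174, -0.5489, 0.3362]
orientation: [-3.14, -0.079, -0.001]
contact_force: [0.9, 1.0, 0.5]
grip_width: 0.0856
gripper_force: 0.0
```

step_arm([
  [0.24, 0.17, 0.15, 0, 0, 0],
  [0.24, 0.17, 0.15, 0, 0, 0],
  [0.24, 0.17, 0.15, 0, 0, 0],
  [0.24, 0.17, 0.15, 0, 0, 0],
  [0.24, 0.17, 0.15, 0, 0, 0],
])

```text
clock: 0.93
tcp_pos: [0.4617, -0.4463, 0.4267]
orientation: [-3.14, -0.081, -0.002]
contact_force: [1.1, -0.2, 0.1]
grip_width: 0.0856
gripper_force: 0.0
```

step_arm([
  [0, 0.34, 0, 0, 0, 0],
  [0, 0.34, 0, 0, 0, 0],
  [0, 0.34, 0, 0, 0, 0],
  [0, 0.34, 0, 0, 0, 0],
  [0, 0.34, 0, 0, 0, 0],
])

```text
clock: 1.35
tcp_pos: [0.4584, -0.2422, 0.425]
orientation: [-3.14, -0.078, 0.001]
contact_force: [1.1, 0.5, -0.2]
grip_width: 0.0853
gripper_force: 0.0
```

step_arm([
  [0, 0.34, 0, 0, 0, 0],
  [0, 0.34, 0, 0, 0, 0],
  [0, 0.34, 0, 0, 0, 0],
  [0, 0.34, 0, 0, 0, 0],
  [0, 0.34, 0, 0, 0, 0],
])

```text
clock: 1.77
tcp_pos: [0.458, -0.0384, 0.4252]
orientation: [3.141, 0.078, -0.0]
contact_force: [0.4, 0.2, -0.4]
grip_width: 0.0854
gripper_force: 0.0
```

step_arm([
  [0, 0.32, 0, 0, 0, 0],
  [0, 0.32, 0, 0, 0, 0],
  [0, 0.32, 0, 0, 0, 0],
  [0, 0.32, 0, 0, 0, 0],
  [0, 0.32, 0, 0, 0, 0],
])

```text
clock: 2.18
tcp_pos: [0.4574, 0.1556, 0.4253]
orientation: [-3.139, -0.083, 0.0]
contact_force: [0.8, 1.2, -0.1]
grip_width: 0.0855
gripper_force: 0.0
```

```bash
python3 - <<'E'
from h import *
o,_=snap('wrist','w1'); np.save('o1.npy',o,allow_pickle=True); print(o['tcp_pos'],o['qvel'].round(3),o['joints'])
E
```

```text
[0.45741749 0.15560369 0.42530894] [-0.37   0.2   -0.252 -0.177  0.137  0.028 -0.648] [ 0.08418607  0.06464088 -0.56424988  1.70431898  0.03398246  1.38227097
 -2.00319811]
```

step_arm([
  [-0.02, 0.12, -0.06, 0, 0, 0],
  [-0.02, 0.12, -0.06, 0, 0, 0],
  [-0.02, 0.12, -0.06, 0, 0, 0],
  [-0.02, 0.12, -0.06, 0, 0, 0],
])

```text
clock: 2.57
tcp_pos: [0.4454, 0.2242, 0.388]
orientation: [3.14, 0.083, -0.004]
contact_force: [0.9, -0.8, 0.4]
grip_width: 0.0856
gripper_force: 0.0
```

```bash
python3 - <<'E'
from h import *
o,_=snap('wrist','w2'); np.save('o2.npy',o,allow_pickle=True); print(o['tcp_pos'],o['qvel'].round(3),o['joints'])
a,b=[cv2.imread(f'pics/w{i}.png') for i in(1,2)]
cv2.imwrite('pics/w12.png',np.hstack([cv2.resize(x,(400,300)) for x in (a,b)])) if 0 else None
# crops around expected
c=[]
for i,im in((1,a),(2,b)):
    o=np.load(f'o{i}.npy',allow_pickle=True).item(); p=proj(cam('wrist',o),[.446,.243,.27])[0]; print(i,p)
    u=int(np.clip(p[0]-80,0,352));v=int(np.clip(p[1]-110,0,384-220)); print('crop',u,v); c.append(cv2.resize(im[v:v+220,u:u+160],None,fx=2.5,fy=2.5,interpolation=cv2.INTER_CUBIC))
cv2.imwrite('pics/w12.png',np.hstack(c))
E
```

```text
[0.44542935 0.22417205 0.38800688] [ 0.035 -0.019  0.054 -0.023  0.008  0.012  0.016] [-0.01418698  0.12180757 -0.6287118   1.73305696  0.07288944  1.31328171
 -2.17603612]
1 [168.55657816 190.07523141]
crop 88 80
2 [234.24645865 193.33468347]
crop 154 83
```

View pics/w12.png

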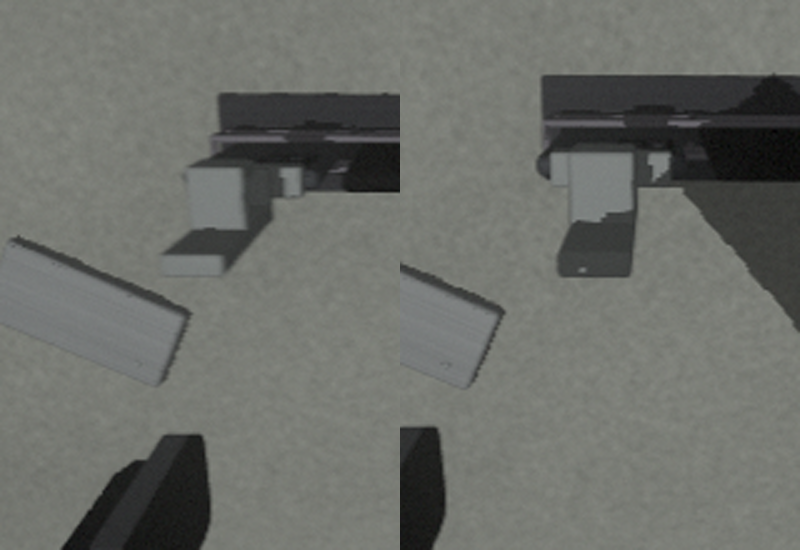

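The spine's top face is at about (165,186) in the first view and (232,189) in the second. The hook points up the image, towards +x.

```bash
python3 - <<'E'
from h import *
C=[cam('wrist',np.load(f'o{i}.npy',allow_pickle=True).item()) for i in(1,2)]
f=lambda i,u,v:((88,154)[i]+u/2.5,(80,83)[i]+v/2.5)
print(tri((C[0],f(0,194,265)),(C[1],f(1,195,265))))
for z in(.27,):
  for i,p in((0,(162,254)),(0,(224,254)),(0,(162,276)),(1,(159,254)),(1,(233,254)),(1,(159,276)),(1,(231,276))): print(i,atz(C[i],f(i,*p),z))
print(r.get_obs()['tcp_pos'])
# rack edge yaw
print(atz(C[1],f(1,142,76),.008),atz(C[1],f(1,370,76),.008))
E
```

```text
(array([0.4509764 , 0.24485953, 0.27311101]), [0.00012178016452867175, 0.00012178016452877067])
0 [0.45403989 0.25836073 0.27      ]
0 [0.45534564 0.2336294  0.27      ]
0 [0.44481422 0.2588887  0.27      ]
1 [0.45320761 0.25764367 0.27      ]
1 [0.45455073 0.23202357 0.27      ]
1 [0.44517642 0.25755194 0.27      ]
1 [0.44649728 0.23237494 0.27      ]
[0.44655876 0.22267778 0.38876861]
[0.49653319 0.30120119 0.008     ] [0.50448219 0.15041208 0.008     ]
```

step_arm([
  [0.006, 0.037, -0.03, 0, 0, 0],
  [0.006, 0.037, -0.08, 0, 0, 0],
  [0.006, 0.037, -0.13, 0, 0, 0],
  [0.006, 0.037, -0.18, 0, 0, 0],
  [0.006, 0.037, -0.215, 0, 0, 0],
])

```text
clock: 3.03
tcp_pos: [0.4508, 0.2426, 0.2583]
orientation: [3.139, 0.071, -0.002]
contact_force: [-0.3, -0.7, -0.1]
grip_width: 0.0853
gripper_force: 0.0
```

step_arm([
  [0, 0, -0.015, 0, 0, 0],
  [0, 0, -0.015, 0, 0, 0],
  [0, 0, -0.015, 0, 0, 0],
])

```text
clock: 3.28
tcp_pos: [0.4513, 0.2446, 0.2523]
orientation: [-3.141, -0.074, -0.001]
contact_force: [-0.1, -0.9, 0.8]
grip_width: 0.0855
gripper_force: 0.0
```

step_arm([
  [0, 0, 0, 0, 0, 0],
  [0, 0, 0, 0, 0, 0],
  [0, 0, 0, 0, 0, 0],
  [0, 0, 0, 0, 0, 0],
  [0, 0, 0, 0, 0, 0],
], jaw=1, squeeze=50)

```text
clock: 3.7
tcp_pos: [0.4506, 0.2453, 0.2518]
orientation: [-3.14, -0.076, -0.001]
contact_force: [-1.3, -1.1, 6.8]
grip_width: 0.0257
gripper_force: 12.9
```

step_arm([
  [0, 0, 0, 0, 0, 0],
  [0, 0, 0, 0, 0, 0],
  [0, 0, 0, 0, 0, 0],
  [0, 0, 0, 0, 0, 0],
  [0, 0, 0, 0, 0, 0],
])

```text
clock: 4.12
tcp_pos: [0.4507, 0.2456, 0.2519]
orientation: [-3.14, -0.076, -0.002]
contact_force: [-1.7, 0.4, 5.1]
grip_width: 0.025
gripper_force: 49.8
```

step_arm([
  [0, 0, 0.02, 0, 0, 0],
  [0, 0, 0.05, 0, 0, 0],
  [0, 0, 0.09, 0, 0, 0],
  [0, 0, 0.13, 0, 0, 0],
  [0, 0, 0.153, 0, 0, 0],
])

```text
clock: 4.53
tcp_pos: [0.4506, 0.2454, 0.3458]
orientation: [-3.14, -0.076, -0.003]
contact_force: [0.3, 0.4, -1.4]
grip_width: 0.0249
gripper_force: 49.4
```

step_arm([
  [0.03, -0.016, 0, 0, 0, -0.01],
  [0.08, -0.042, 0, 0, 0, -0.025],
  [0.13, -0.068, 0, 0, 0, -0.04],
  [0.18, -0.094, 0, 0, 0, -0.046],
  [0.208, -0.108, 0, 0, 0, -0.046],
])

```text
clock: 4.95
tcp_pos: [0.5784, 0.1761, 0.3421]
orientation: [3.135, -0.16, -0.001]
contact_force: [-0.2, 0.0, -2.3]
grip_width: 0.0253
gripper_force: 49.4
```

step_arm([
  [0, 0, 0, 0, 0, 0],
  [0, 0, 0, 0, 0, 0],
  [0, 0, 0, 0, 0, 0],
])

```text
clock: 5.2
tcp_pos: [0.5744, 0.1806, 0.3426]
orientation: [3.138, -0.15, -0.003]
contact_force: [-0.5, -0.1, -1.3]
grip_width: 0.0253
gripper_force: 49.4
```

```bash
python3 - <<'E'
from h import *
o,_=snap('wrist','w3'); np.save('o3.npy',o,allow_pickle=True); print(o['tcp_pos'],o['orientation'],o['joints'])
im=cv2.imread('pics/w3.png'); cv2.imwrite('pics/w3b.png',cv2.resize(im,(800,600),interpolation=cv2.INTER_CUBIC))
s=cv2.imread('pics/top0.png')
E
```

```text
[0.57442921 0.18064223 0.34255182] [ 3.13794912e+00 -1.50033044e-01 -2.84121919e-03] [ 0.01169307  0.33384909 -0.54508943  1.58350668  0.17756945  1.2758072
 -2.22729889]
```

View pics/w3b.png

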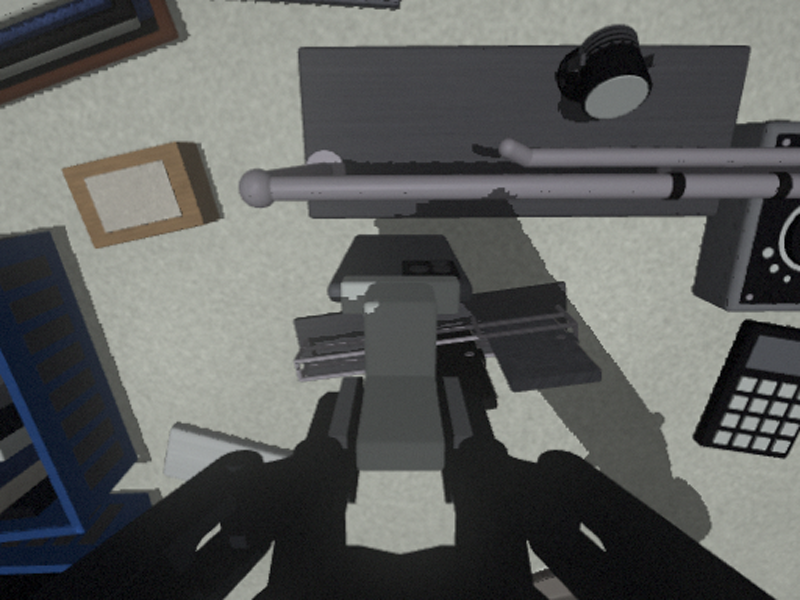

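The wrist view shows the rail nearly horizontal at v≈186 on the 800-px scale. The post ball is at (256,188), the bands at (676,185) and (784,184), and the rod end near (510,150). The hanger sits squarely in the jaws.

```bash
python3 - <<'E'
from h import *
o=np.load('o3.npy',allow_pickle=True).item(); C=cam('wrist',o)
q=lambda u,v:(u*.64+(.64-1)/2,v*.64-.18)
b1,b2=atz(C,q(676.5,185.3),.238),atz(C,q(784,184.5),.238); m=(b1+b2)/2
A=atz(C,q(320,186.7),.238); d=(A-m)[:2]; d/=np.linalg.norm(d); print('bands',b1,b2,np.linalg.norm(b1-b2),'dir',d,'yaw',-np.arctan2(d[0],d[1]))
oe=m[:2]+d*.16; print('mark',m,'open end',oe,'post',atz(C,q(256,188),.24))
print('hanger nose/cross corner', [atz(C,q(*p),o['tcp_pos'][2]-.252+.270) for p in((358,458),(443,458))])
S=[.6279,.0449,-.0954]; print('prior mark',S[0]-np.sin(-S[2])*.03,S[1]-.03*np.cos(S[2]))
Rm=R.from_rotvec(o['orientation']).as_matrix(); print(Rm)
T=cam('top');Sc=cam('scene')
for z in(.238,): print(proj(T,[*m[:2],z]),proj(Sc,[*m[:2],z]))
E
```

```text
bands [0.62764919 0.03916606 0.238     ] [ 0.6231799  -0.01411233  0.238     ] 0.053465519757914325 dir [0.08950882 0.99598603] yaw -0.08962877256920417
mark [0.62541454 0.01252686 0.238     ] open end [0.63973596 0.17188463] post [0.64598519 0.24400057 0.24      ]
hanger nose/cross corner [array([0.57508828, 0.19256175, 0.36055182]), array([0.57277274, 0.16851885, 0.36055182])]
prior mark 0.625042339278226 0.015036413892514016
[[ 9.95436735e-01 -9.54066726e-02 -1.80949434e-03]
 [-9.54067767e-02 -9.95438369e-01  2.88773463e-05]
 [-1.80399519e-03  1.43892451e-04 -9.99998362e-01]]
[[251.09067934 145.45866419]] [[281.0942441  207.54434274]]
```

step_arm([
  [0, 0, -0.03, 0, 0, 0],
  [0, 0, -0.06, 0, 0, 0],
  [0, 0, -0.071, 0, 0, 0],
  [0, 0, -0.071, 0, 0, 0],
  [0, 0, -0.071, 0, 0, 0],
])

```text
clock: 5.67
tcp_pos: [0.5748, 0.1808, 0.301]
orientation: [3.138, -0.149, -0.0]
contact_force: [0.1, 0.4, -1.8]
grip_width: 0.0251
gripper_force: 49.4
```

step_arm([
  [0.02, -0.002, 0, 0, 0, 0.001],
  [0.04, -0.004, 0, 0, 0, 0.001],
  [0.06, -0.006, 0, 0, 0, 0.001],
  [0.075, -0.007, 0, 0, 0, 0.001],
  [0.084, -0.008, 0, 0, 0, 0.001],
])

```text
clock: 6.08
tcp_pos: [0.6268, 0.1756, 0.3015]
orientation: [-3.138, 0.147, -0.002]
contact_force: [0.5, 0.3, -1.2]
grip_width: 0.0252
gripper_force: 49.4
```

step_arm([
  [0, 0, 0, 0, 0, 0],
  [0, 0, 0, 0, 0, 0],
  [0, 0, 0, 0, 0, 0],
])

```text
clock: 6.33
tcp_pos: [0.625, 0.1759, 0.3007]
orientation: [-3.138, 0.145, 0.0]
contact_force: [0.3, -0.4, 0.3]
grip_width: 0.0254
gripper_force: 49.4
```

```bash
python3 - <<'E'
from h import *
o,_=snap('wrist','w4'); np.save('o4.npy',o,allow_pickle=True); print(o['tcp_pos'],o['orientation'],o['contact_force'])
_,s=snap('scene','s4')
a=cv2.resize(cv2.imread('pics/w4.png')[130:330,130:380],None,fx=1.6,fy=1.6,interpolation=cv2.INTER_CUBIC)
b=cv2.resize(cv2.imread('pics/s4.png')[130:250,240:370],None,fx=3,fy=3,interpolation=cv2.INTER_CUBIC)
h=max(a.shape[0],b.shape[0]); p=lambda x:cv2.copyMakeBorder(x,0,h-x.shape[0],0,0,0)
x=np.hstack([p(a),p(b)]);print(x.shape); cv2.imwrite('pics/c4.png',x)
E
```

```text
[0.62504678 0.1759158  0.3006964 ] [-3.13813791e+00  1.45059561e-01  4.01249903e-04] [ 0.34517504 -0.4003758   0.32552076]
(360, 790, 3)
```

View pics/c4.png

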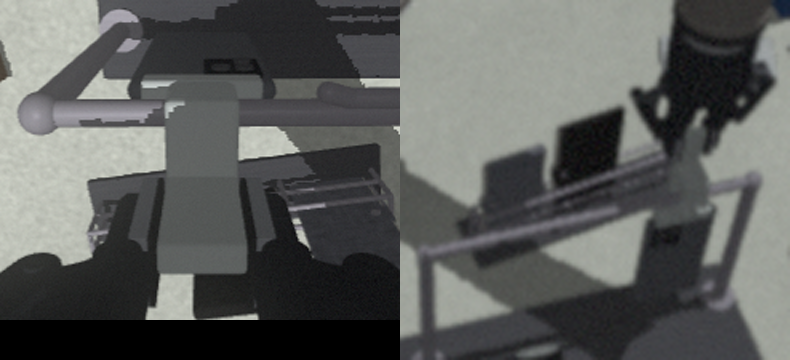

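The hook's cross-piece spans the rail: its nose is at v≈82, beyond the rail at 100–125, and nothing is touching. Now I'll lower it.

step_arm([
  [0, 0, -0.01, 0, 0, 0],
  [0, 0, -0.02, 0, 0, 0],
  [0, 0, -0.03, 0, 0, 0],
  [0, 0, -0.038, 0, 0, 0],
  [0, 0, -0.038, 0, 0, 0],
])

```text
clock: 6.85
tcp_pos: [0.6248, 0.1751, 0.2759]
orientation: [3.137, -0.146, -0.004]
contact_force: [-0.3, -0.4, -1.9]
grip_width: 0.0249
gripper_force: 49.4
```

step_arm([
  [0, 0, -0.002, 0, 0, 0],
  [0, 0, -0.003, 0, 0, 0],
  [0, 0, -0.003, 0, 0, 0],
  [0, 0, -0.003, 0, 0, 0],
])

```text
clock: 7.18
tcp_pos: [0.6257, 0.1756, 0.2762]
orientation: [-3.138, 0.146, -0.001]
contact_force: [-0.4, -0.1, -1.6]
grip_width: 0.0251
gripper_force: 49.4
```

step_arm([
  [0, 0, -0.002, 0, 0, 0],
  [0, 0, -0.003, 0, 0, 0],
  [0, 0, -0.003, 0, 0, 0],
  [0, 0, -0.003, 0, 0, 0],
])

```text
clock: 7.52
tcp_pos: [0.6256, 0.1755, 0.2741]
orientation: [-3.138, 0.146, 0.0]
contact_force: [1.1, -0.3, -1.9]
grip_width: 0.0249
gripper_force: 49.4
```

step_arm([
  [-0.002, -0.02, 0, 0, 0, 0],
  [-0.004, -0.045, 0, 0, 0, 0],
  [-0.0065, -0.07, 0, 0, 0, 0],
  [-0.009, -0.095, 0, 0, 0, 0],
  [-0.011, -0.12, 0, 0, 0, 0],
])

```text
clock: 7.93
tcp_pos: [0.6188, 0.1007, 0.2741]
orientation: [3.137, -0.149, -0.0]
contact_force: [0.7, -0.0, -1.0]
grip_width: 0.0253
gripper_force: 49.4
```

step_arm([
  [-0.002, -0.025, 0, 0, 0, 0],
  [-0.005, -0.05, 0, 0, 0, 0],
  [-0.007, -0.075, 0, 0, 0, 0],
  [-0.01, -0.1, 0, 0, 0, 0],
  [-0.011, -0.12, 0, 0, 0, 0],
])

```text
clock: 8.35
tcp_pos: [0.612, 0.0284, 0.2742]
orientation: [3.137, -0.15, -0.0]
contact_force: [0.3, -0.6, -1.6]
grip_width: 0.0248
gripper_force: 49.5
```

step_arm([
  [-0.001, -0.013, 0, 0, 0, 0],
  [-0.003, -0.025, 0, 0, 0, 0],
  [-0.003, -0.025, 0, 0, 0, 0],
  [-0.003, -0.025, 0, 0, 0, 0],
])

```text
clock: 8.68
tcp_pos: [0.6106, 0.0166, 0.2742]
orientation: [-3.138, 0.146, -0.0]
contact_force: [-0.0, 0.0, -1.3]
grip_width: 0.0252
gripper_force: 49.5
```

```bash
python3 - <<'E'
from h import *
o,_=snap('wrist','w5'); np.save('o5.npy',o,allow_pickle=True); print(o['tcp_pos'],o['orientation'],o['contact_force'])
cv2.imwrite('pics/w5b.png',cv2.resize(cv2.imread('pics/w5.png')[100:350,100:430],None,fx=2.4,fy=2.4,interpolation=cv2.INTER_CUBIC))
E
```

```text
[0.61057564 0.01662853 0.27415384] [-3.13782846e+00  1.46195221e-01 -1.86199125e-04] [-0.03799898  0.01604642 -1.33478081]
```

View pics/w5b.png

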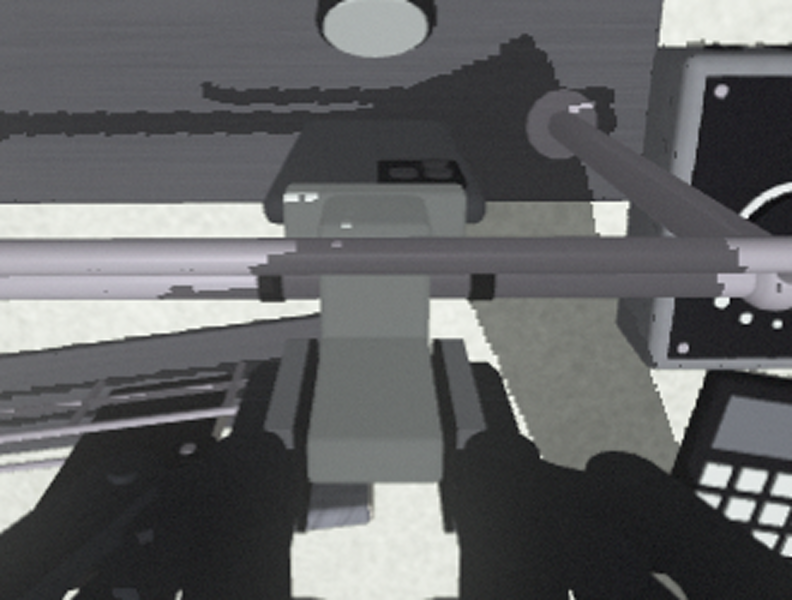

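The bands are at columns 271 and 482 (midpoint 376.5) and the hook is centred at about 375, so it is within 1 mm. Next I'll settle it onto the rail and release.

step_arm([
  [0, 0, -0.002, 0, 0, 0],
  [0, 0, -0.003, 0, 0, 0],
  [0, 0, -0.003, 0, 0, 0],
  [0, 0, -0.003, 0, 0, 0],
])

```text
clock: 9.07
tcp_pos: [0.6107, 0.0177, 0.2738]
orientation: [3.138, -0.144, 0.002]
contact_force: [-4.3, -0.8, 7.4]
grip_width: 0.0254
gripper_force: 50.7
```

step_arm([
  [0, 0, 0, 0, 0, 0],
  [0, 0, 0, 0, 0, 0],
  [0, 0, 0, 0, 0, 0],
  [0, 0, 0, 0, 0, 0],
  [0, 0, 0, 0, 0, 0],
], jaw=0.3)

```text
clock: 9.48
tcp_pos: [0.6106, 0.0168, 0.2721]
orientation: [-3.138, 0.145, 0.0]
contact_force: [-0.0, 0.5, 0.4]
grip_width: 0.0597
gripper_force: 0.0
```

step_arm([
  [0, 0, 0, 0, 0, 0],
  [0, 0, 0, 0, 0, 0],
  [0, 0, 0, 0, 0, 0],
  [0, 0, 0, 0, 0, 0],
  [0, 0, 0, 0, 0, 0],
])

```text
clock: 9.9
tcp_pos: [0.6106, 0.0165, 0.2723]
orientation: [-3.138, 0.146, 0.0]
contact_force: [0.5, 0.3, -0.6]
grip_width: 0.0602
gripper_force: 0.0
```

```bash
python3 - <<'E'
from h import *
o,_=snap('wrist','w6'); np.save('o6.npy',o,allow_pickle=True); print(o['tcp_pos'],o['contact_force'])
cv2.imwrite('pics/w6b.png',cv2.resize(cv2.imread('pics/w6.png')[100:350,100:430],None,fx=1.8,fy=1.8,interpolation=cv2.INTER_CUBIC))
E
```

```text
[0.61059902 0.01652899 0.27228495] [ 0.4800222   0.3253101  -0.59806032]
```

View pics/w6b.png

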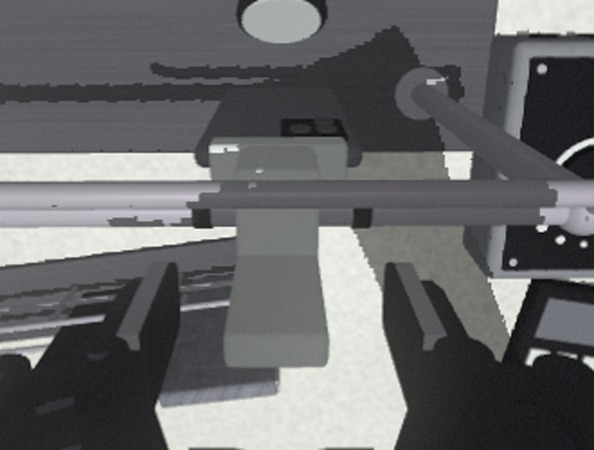

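The hanger is released and hangs centred between the bands, with clear gaps to both fingers. I'll rise and go to the dial.

step_arm([
  [0, 0, 0.02, 0, 0, 0],
  [0, 0, 0.06, 0, 0, 0],
  [0, 0, 0.1, 0, 0, 0],
  [-0.01, -0.03, 0.11, 0, 0, 0],
  [-0.03, -0.09, 0.11, 0, 0, 0],
])

```text
clock: 10.37
tcp_pos: [0.5946, -0.0319, 0.3423]
orientation: [-3.135, 0.132, -0.01]
contact_force: [0.8, 0.2, -0.3]
grip_width: 0.0596
gripper_force: 0.0
```

step_arm([
  [-0.02, -0.06, 0, 0, 0, 0],
  [-0.04, -0.12, -0.01, 0, 0, 0],
  [-0.055, -0.18, -0.04, 0, 0, 0],
  [-0.065, -0.23, -0.08, 0, 0, 0],
  [-0.069, -0.256, -0.13, 0, 0, 0],
])

```text
clock: 10.78
tcp_pos: [0.5509, -0.1966, 0.2622]
orientation: [3.134, -0.155, 0.007]
contact_force: [0.5, -0.9, -0.7]
grip_width: 0.0592
gripper_force: 0.0
```

step_arm([
  [0, 0, -0.05, 0, 0, 0],
  [0, 0, -0.1, 0, 0, 0],
  [0, 0, -0.1, 0, 0, 0],
  [0, 0, -0.1, 0, 0, 0],
])

```text
clock: 11.12
tcp_pos: [0.5507, -0.1908, 0.2002]
orientation: [-3.137, 0.145, 0.004]
contact_force: [0.3, -0.9, 0.2]
grip_width: 0.06
gripper_force: 0.0
```

```bash
python3 - <<'E'
from h import *
o,_=snap('wrist','w7'); np.save('o7.npy',o,allow_pickle=True); print(o['tcp_pos'],o['orientation'],o['joints'])
p=proj(cam('wrist',o),[[.551,-.191,.099],[.551,-.191,.07]]); print((p-[100,100])*2)
cv2.imwrite('pics/w7b.png',cv2.resize(cv2.imread('pics/w7.png')[100:350,100:430],None,fx=2,fy=2,interpolation=cv2.INTER_CUBIC))
E
```

```text
[ 0.55073457 -0.19076727  0.20022477] [-3.13737887  0.1454637   0.00350888] [ 0.53380047  0.40408047 -0.3926009   1.803666    0.18247071  0.97183745
 -1.59747079]
[[312.27377577 202.45113929]
 [312.25040505 181.19639567]]
```

View pics/w7b.png

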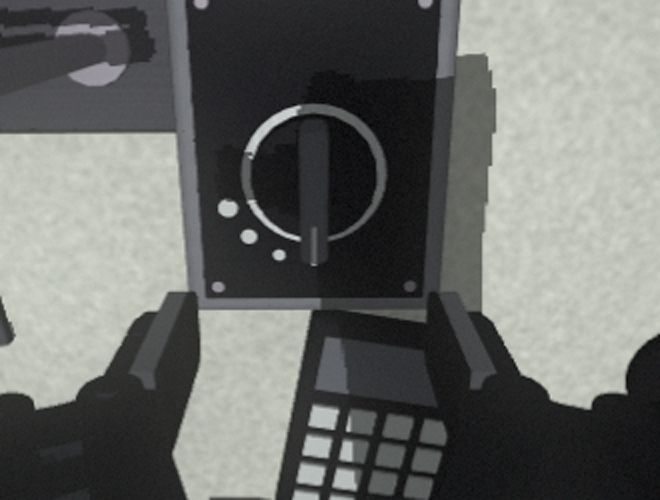

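The bar is centred at about (314,191) and the skirt ring at (314,173). The predictions were (312,202) and (312,181), so the axis lies about 4 mm further in +x and 1 mm in −y. I'll descend there.

step_arm([
  [0.0065, -0.0015, -0.04, 0, 0, 0],
  [0.0065, -0.0015, -0.09, 0, 0, 0],
  [0.0065, -0.0015, -0.14, 0, 0, 0],
  [0.0065, -0.0015, -0.175, 0, 0, 0],
  [0.0065, -0.0015, -0.187, 0, 0, 0],
])

```text
clock: 11.58
tcp_pos: [0.5553, -0.1917, 0.0877]
orientation: [-3.138, 0.145, 0.001]
contact_force: [-0.1, 0.2, 0.0]
grip_width: 0.0598
gripper_force: 0.0
```

step_arm([
  [0, 0, 0, 0, 0, 0],
  [0, 0, 0, 0, 0, 0],
])

```text
clock: 11.75
tcp_pos: [0.5568, -0.1921, 0.0903]
orientation: [3.138, -0.146, 0.005]
contact_force: [-0.7, 0.7, 0.6]
grip_width: 0.0598
gripper_force: 0.0
```

step_arm([
  [0, 0, 0, 0, 0, 0],
  [0, 0, 0, 0, 0, 0],
  [0, 0, 0, 0, 0, 0],
  [0, 0, 0, 0, 0, 0],
  [0, 0, 0, 0, 0, 0],
], jaw=1, squeeze=60)

```text
clock: 12.17
tcp_pos: [0.5557, -0.1918, 0.0893]
orientation: [3.138, -0.145, 0.002]
contact_force: [-1.9, 0.6, 6.7]
grip_width: 0.0107
gripper_force: 58.8
```

step_arm([
  [0, 0, 0, 0, 0, 0],
  [0, 0, 0, 0, 0, 0],
  [0, 0, 0, 0, 0, 0],
  [0, 0, 0, 0, 0, 0],
  [0, 0, 0, 0, 0, 0],
])

```text
clock: 12.58
tcp_pos: [0.5557, -0.1918, 0.0893]
orientation: [3.138, -0.145, 0.002]
contact_force: [-0.7, 1.0, 5.5]
grip_width: 0.011
gripper_force: 58.7
```

```bash
python3 - <<'E'
from h import *
o=r.get_obs(); print(o)
E
```

```text
{'clock': 12.5833, 'joints': array([ 0.49516449,  0.54922218, -0.35207348,  1.87384645,  0.26379977,
        0.76252696, -1.66437555]), 'qvel': array([ 0.00058002,  0.00134733, -0.00192777, -0.00101937, -0.00049123,
       -0.00133636, -0.00018857]), 'tau': array([  0.37826154, -52.59326577,  -3.26194748, -20.16089916,
         0.14630439,  -0.46913948,  -0.08322244]), 'tcp_pos': array([ 0.55570442, -0.19175087,  0.08926257]), 'orientation': array([ 3.13794946e+00, -1.45154279e-01,  2.01543064e-03]), 'contact_force': array([-0.72522484,  0.99144161,  5.50348534]), 'moment': array([0.16737573, 0.32123176, 0.09210345]), 'gripper_force': 58.74820947647095, 'grip_width': 0.010988729669904971}
```

Joint 7 would finish too close to its limit (−1.66 − 1.22 = −2.88, limit −2.96). I'll let go and use the equivalent half-turned grasp.

step_arm([
  [0, 0, 0, 0, 0, 0],
  [0, 0, 0, 0, 0, 0],
  [0, 0, 0, 0, 0, 0],
  [0, 0, 0, 0, 0, 0],
  [0, 0, 0.02, 0, 0, 0],
], jaw=0.3)

```text
clock: 13.0
tcp_pos: [0.5534, -0.1917, 0.0984]
orientation: [-3.137, 0.146, 0.007]
contact_force: [-0.5, 0.5, 0.3]
grip_width: 0.0597
gripper_force: 0.0
```

step_arm([
  [0, 0, 0.05, 0, 0, 0],
  [0, 0, 0.1, 0, 0, 0.03],
  [0, 0, 0.14, 0, 0, 0.07],
  [0, 0, 0.16, 0, 0, 0.1],
  [0, 0, 0.16, 0, 0, 0.13],
])

```text
clock: 13.42
tcp_pos: [0.5572, -0.1923, 0.2008]
orientation: [3.098, 0.5, 0.009]
contact_force: [0.2, 0.5, -0.3]
grip_width: 0.0596
gripper_force: 0.0
```

step_arm([
  [0, 0, 0, 0, 0, 0.038],
  [0, 0, 0, 0, 0, 0.076],
  [0, 0, 0, 0, 0, 0.114],
  [0, 0, 0, 0, 0, 0.152],
  [0, 0, 0, 0, 0, 0.19],
])

```text
clock: 13.83
tcp_pos: [0.5551, -0.192, 0.197]
orientation: [2.816, 1.392, 0.0]
contact_force: [0.4, -0.4, -0.7]
grip_width: 0.0596
gripper_force: 0.0
```

step_arm([
  [0, 0, 0, 0, 0, 0.038],
  [0, 0, 0, 0, 0, 0.076],
  [0, 0, 0, 0, 0, 0.114],
  [0, 0, 0, 0, 0, 0.152],
  [0, 0, 0, 0, 0, 0.19],
])

```text
clock: 14.25
tcp_pos: [0.5551, -0.1921, 0.197]
orientation: [2.282, 2.158, -0.0]
contact_force: [0.5, 1.1, -0.0]
grip_width: 0.0598
gripper_force: 0.0
```

step_arm([
  [0, 0, 0, 0, 0, 0.038],
  [0, 0, 0, 0, 0, 0.076],
  [0, 0, 0, 0, 0, 0.114],
  [0, 0, 0, 0, 0, 0.152],
  [0, 0, 0, 0, 0, 0.19],
])

```text
clock: 14.67
tcp_pos: [0.5551, -0.1923, 0.197]
orientation: [1.547, 2.734, -0.001]
contact_force: [0.8, -0.3, -0.2]
grip_width: 0.0602
gripper_force: 0.0
```

step_arm([
  [0, 0, 0, 0, 0, 0.038],
  [0, 0, 0, 0, 0, 0.076],
  [0, 0, 0, 0, 0, 0.114],
  [0, 0, 0, 0, 0, 0.152],
  [0, 0, 0, 0, 0, 0.19],
])

```text
clock: 15.08
tcp_pos: [0.555, -0.1923, 0.1969]
orientation: [0.675, 3.068, -0.001]
contact_force: [0.4, -0.2, -0.2]
grip_width: 0.0598
gripper_force: 0.0
```

step_arm([
  [0, 0, 0, 0, 0, 0.038],
  [0, 0, 0, 0, 0, 0.076],
  [0, 0, 0, 0, 0, 0.11],
  [0, 0, 0, 0, 0, 0.11],
  [0, 0, 0, 0, 0, 0.11],
])

```text
clock: 15.5
tcp_pos: [0.555, -0.1922, 0.1965]
orientation: [0.152, 3.138, -0.0]
contact_force: [-0.4, 0.6, -0.8]
grip_width: 0.0599
gripper_force: 0.0
```

```bash
python3 - <<'E'
from h import *
o,_=snap('wrist','w8'); print(o['tcp_pos'],o['orientation'],o['joints'],o['qvel'].round(2))
m=R.from_rotvec(o['orientation']).as_matrix(); print('yaw',np.arctan2(m[1,0],m[0,0])-np.pi)
C=cam('wrist',o); p=proj(C,[[.5557,-.1918,.099],[.5557,-.1918,.07]]); print(p,(p-[100,100])*2)
im=cv2.resize(cv2.imread('pics/w8.png')[100:350,100:430],None,fx=2,fy=2,interpolation=cv2.INTER_CUBIC)
cv2.imwrite('pics/w8b.png',im)
E
```

```text
[ 0.55504761 -0.19221922  0.19648958] [ 1.51634807e-01  3.13791577e+00 -4.60086172e-05] [ 1.00301118  0.62303841 -1.08537517  1.76809867  0.60714719  1.13054314
  1.19468996] [-0.01 -0.    0.01  0.   -0.   -0.01 -0.02]
yaw -0.09657170700489592
[[256.52661225 203.9244974 ]
 [256.46251842 192.97826127]] [[313.05322449 207.8489948 ]
 [312.92503685 185.95652254]]
```

View pics/w8b.png

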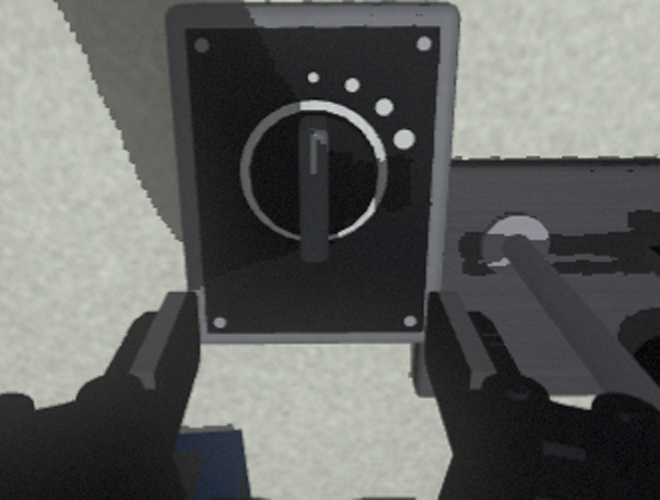

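The ring centre is at (314,171) against a predicted (313,186). Averaging the two opposite views cancels the camera offset and puts the dial axis at x≈0.552, y≈−0.1916. Now I'll grip and turn it.

step_arm([
  [-0.005, 0.001, -0.04, 0, 0, 0],
  [-0.005, 0.001, -0.09, 0, 0, 0],
  [-0.005, 0.001, -0.14, 0, 0, 0],
  [-0.005, 0.001, -0.17, 0, 0, 0],
  [-0.005, 0.001, -0.18, 0, 0, 0],
])

```text
clock: 15.97
tcp_pos: [0.5502, -0.1914, 0.0853]
orientation: [-0.149, -3.133, -0.0]
contact_force: [0.2, -0.3, -0.3]
grip_width: 0.0598
gripper_force: 0.0
```

step_arm([
  [0, 0, 0, 0, 0, 0],
  [0, 0, 0, 0, 0, 0],
  [0, 0, 0, 0, 0, 0],
])

```text
clock: 16.22
tcp_pos: [0.5533, -0.1914, 0.0898]
orientation: [0.147, 3.136, -0.001]
contact_force: [0.4, -0.5, 0.4]
grip_width: 0.0597
gripper_force: 0.0
```

step_arm([
  [0, 0, 0, 0, 0, 0],
  [0, 0, 0, 0, 0, 0],
  [0, 0, 0, 0, 0, 0],
  [0, 0, 0, 0, 0, 0],
  [0, 0, 0, 0, 0, 0],
], jaw=1, squeeze=80)

```text
clock: 16.63
tcp_pos: [0.5523, -0.1914, 0.0888]
orientation: [0.146, 3.138, -0.001]
contact_force: [-1.8, -0.5, 5.0]
grip_width: 0.0108
gripper_force: 79.0
```

step_arm([
  [0, 0, 0, 0, 0, 0],
  [0, 0, 0, 0, 0, 0],
  [0, 0, 0, 0, 0, 0],
  [0, 0, 0, 0, 0, 0],
  [0, 0, 0, 0, 0, 0],
])

```text
clock: 17.05
tcp_pos: [0.5523, -0.1914, 0.0888]
orientation: [0.146, 3.138, -0.001]
contact_force: [-2.6, -0.2, 6.2]
grip_width: 0.0103
gripper_force: 79.1
```

step_arm([
  [0, 0, 0, 0, 0, -0.025],
  [0, 0, 0, 0, 0, -0.05],
  [0, 0, 0, 0, 0, -0.075],
  [0, 0, 0, 0, 0, -0.1],
  [0, 0, 0, 0, 0, -0.13],
])

```text
clock: 17.47
tcp_pos: [0.5523, -0.1916, 0.0888]
orientation: [0.785, 3.041, -0.001]
contact_force: [-1.6, -0.4, 5.6]
grip_width: 0.0105
gripper_force: 79.3
```

```bash
python3 - <<'E'
from h import *
o=r.get_obs(); m=R.from_rotvec(o['orientation']).as_matrix(); print(o['tcp_pos'],o['contact_force'],o['moment'],o['joints'],(np.arctan2(m[1,0],m[0,0])-np.pi)%(2*np.pi)-2*np.pi)
E
```

```text
[ 0.5522613  -0.19162258  0.08880132] [-1.59113123 -0.39508095  5.62504435] [-0.16916996  0.4419133   0.18063163] [ 0.87865578  0.69828601 -0.89316072  1.8557667   0.67920364  0.92460701
  0.73128982] -0.5051882566519126
```

step_arm([
  [0, 0, 0, 0, 0, -0.025],
  [0, 0, 0, 0, 0, -0.055],
  [0, 0, 0, 0, 0, -0.085],
  [0, 0, 0, 0, 0, -0.115],
  [0, 0, 0, 0, 0, -0.14],
])

```text
clock: 17.88
tcp_pos: [0.5521, -0.1918, 0.0888]
orientation: [1.431, 2.796, -0.002]
contact_force: [-2.8, -1.2, 6.5]
grip_width: 0.0106
gripper_force: 79.4
```

step_arm([
  [0, 0, 0, 0, 0, -0.025],
  [0, 0, 0, 0, 0, -0.055],
  [0, 0, 0, 0, 0, -0.085],
  [0, 0, 0, 0, 0, -0.115],
  [0, 0, 0, 0, 0, -0.127],
])

```text
clock: 18.3
tcp_pos: [0.5518, -0.1919, 0.0887]
orientation: [1.957, 2.457, -0.002]
contact_force: [-2.7, -1.4, 5.8]
grip_width: 0.0106
gripper_force: 79.4
```

step_arm([
  [0, 0, 0, 0, 0, 0],
  [0, 0, 0, 0, 0, 0],
  [0, 0, 0, 0, 0, 0],
  [0, 0, 0, 0, 0, 0],
  [0, 0, 0, 0, 0, 0],
])

```text
clock: 18.72
tcp_pos: [0.5519, -0.1919, 0.0888]
orientation: [1.951, 2.462, -0.002]
contact_force: [-2.9, -1.5, 7.1]
grip_width: 0.0108
gripper_force: 79.4
```

step_arm([
  [0, 0, 0, 0, 0, 0],
  [0, 0, 0, 0, 0, 0],
  [0, 0, 0, 0, 0, 0],
])

```text
clock: 18.97
tcp_pos: [0.5519, -0.1919, 0.0888]
orientation: [1.951, 2.462, -0.002]
contact_force: [-3.2, -1.1, 5.9]
grip_width: 0.0104
gripper_force: 79.4
```

```bash
python3 - <<'E'
from h import *
o,im=snap('scene','s9'); m=R.from_rotvec(o['orientation']).as_matrix(); print(o['tcp_pos'],o['contact_force'],o['moment'],o['joints'],(np.arctan2(m[1,0],m[0,0])-np.pi)%(2*np.pi)-2*np.pi)
S=cam('scene'); p=proj(S,[[.6253,.015,.242],[.6104,.0164,.292]]); print(p)
# lamp brightness change & hanger columns
a=cv2.imread('pics/scene0.png').astype(int); b=cv2.imread('pics/s9.png').astype(int)
print('lamp', a[245:275,275:300].mean((0,1)), b[245:275,275:300].mean((0,1)))
d=np.abs(a-b).max(2)[170:245,262:300]; print('changed cols',np.where((d>40).sum(0)>8)[0]+262)
E
```

```text
[ 0.55188706 -0.19191247  0.08877718] [-3.22635377 -1.11504626  5.88602333] [-0.20403138  0.71313162  0.2218469 ] [ 0.75676574  0.62693793 -0.70836067  1.86376988  0.53483339  0.85015963
  0.00823937] -1.34003125028077
[[281.95014399 206.46868085]
 [281.1936859  191.93613319]]
lamp [45.92133333 43.81466667 43.34666667] [47.368      45.08666667 44.488     ]
changed cols [270 271 272 273 274 275 276 277 278 279 280 281 282 283 284 285 286 287
 288 289 290 291 292]
```

The tool has turned 1.25 rad with the bar gripped at 79 N. The hanger is still centred at the mark: its columns span 270–292, against a predicted 282. I'm handing in.

```bash
python3 -c "
from bench import r
print(r.hand_in())"
```

```text
the job is handed in; nothing more can be done
None
```

The job is handed in, with no verdict returned: the sample case hangs released on the rail, centred between the bands to within about 1 mm, and the gripper is still holding the dial at about 1.25 rad (judged by the tool's turn), past the third click.

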